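# Push a carton down a guide-rail lane to its end stop

## Task

Push the larger carton, which waits in front of the open end of the guide-rail lane, into the lane and gently on down it until it sits square against the end stop. The two rails have only just been set, so neither the carton nor the robot may touch them. Only push the carton along the table top with the fingers, never take it between them, tip it or lift it, and leave everything else where it stands.

Things in the scene. Friction and masses are not known exactly. Their poses are not given: they have to be found in the camera images.
- lane: Lane on the table top: two parallel aluminium rails and a dark steel stop across the far end; no floor of its own. Origin: middle of the open mouth (near ends of the rails), on the table top, z = 0. x points down the lane from mouth to stop, y left, z up. Clear width 94 mm. Stop face at x = 130 mm, stop 22 mm high, its foot (4 mm high) reaches to x = 172. It does not move.
- rail_left: Left guide rail; its frame is the lane's frame (origin at the middle of the lane's mouth). It fills y = +47 to +61 mm, x = 0 to 130, 22 mm high; screw-down feet 4 mm high reach outward to y = +79.
- rail_right: Right guide rail; its frame is the lane's frame (origin at the middle of the lane's mouth). It fills y = -47 to -61 mm, x = 0 to 130, 22 mm high; screw-down feet 4 mm high reach outward to y = -79.
- carton: The larger of two small cartons, white with a blue band: 50 mm (its x) by 68 (its y) by 34 high, about 0.25 kg; stays where it is left. Origin: centre of its underside. Starts 60 to 72 mm before the mouth, up to 28 mm off the lane's centre line, turned up to 0.25 rad. Goes in with its 68 mm width across the lane (13 mm clear each side if centred); home, its centre is at x = 105 in the lane's frame.
- tin: Round slip-lid tin, 59 mm across, 30 mm high, loose near the lane, to be left alone. Origin: centre of its underside.
- fuse_carton: The smaller carton, 40 x 62 x 24 mm, loose near the lane, to be left alone. Origin: centre of its underside.
- weight: Brass knobbed weight, 28 mm across, 46 mm high, loose near the lane, to be left alone. Origin: centre of its underside.
- tape_roll: Roll of black tape lying flat, 66 mm across, 19 mm high, loose on the table to be left alone. Origin: centre of its underside.
There are look-alikes about, which are no part of the job. Leave any purple or yellow look-alike of the carton alone.

How it is judged:
By the outcome, as a careful person would: the job done as asked, in the order asked, and still so for the second after the job is handed in, with the robot touching nothing.
It also fails if it takes over 59 s, if anything falls off the work surface, if the arm or the gripper's body presses on something with over 40 N, if the wrist force passes 120 N, or if a joint passes its speed limit or range.

## Robot

A 7-joint arm with a two-finger parallel gripper is mounted at the origin on a cart in front of the work surface, level with it; the furniture and walls round the work are solid. World frame = base frame: x ahead of the robot, y to its left, z up, the work surface at z = 0. Lengths are in m, angles in rad, forces in N, time in s.
With the tool pointing down it reaches from about 0.4 to 0.85 m from the base axis. Payload 10.4 kg.
Tool frame: the origin (TCP) lies between the finger pads; the fingertips stand 8 mm ahead of it and the grasp point (between the pads) lies 11 mm behind it; z points along the fingers, x is the direction in which the jaws open and shut, and the axes are right-handed (so a half turn about z gives the same grasp; the last joint's range is limited). The gripper opens to 87 mm and grips with 3 to 60 N. Pads are 19 mm wide; open, the fingers measure 117 mm over their backs; the gripper's body (75 mm by 190 mm) begins 51 mm behind the grasp point.
Start: joints at [-1.172, 0.332, -0.065, 1.46, 0.022, 1.35, -0.088], TCP at [0.256, 0.57, 0.231] pointing down, gripper open.
Joint ranges: [-2.6, 2.6], [-0.5, 2.12], [-1.47, 1.34], [0.16, 2.42], [-1.27, 4.41], [0.06, 2.06], [-2.6, 2.6]. Speed limits (rad/s): [2.22, 2.22, 2.79, 2.79, 3.14, 3.14, 3.14].

## Interface

Orientations are given as a unit quaternion [x, y, z, w].
In Python, from bench import r, viewer gives the robot as it stands.
- The arm moves only by the tool apply_moves, never from a script. Its argument "increments" is a list of rows, each an object with "grip": the closure in counts, from 0 (fully open) to 255 (shut); "xyz": the shift along the tool's x, y, z in mm, a list of three; "rotation": the turn, a rotation vector about the tool's x, y, z in degrees, a list of three. A call has 1 to 5 rows; each row is the pose to reach, as a shift and turn from the pose measured when the call began, along the tool's axes at that moment; what a row does not reach only later rows make up. A row lasts 1/8 s, in which the tool goes at most 62.5 mm and 10.7 degrees, less where a joint would pass 70% of its speed; a pose out of reach is approached as far as the arm can. A call with a gripper value outside its range is refused whole. The fingers move at their own pace and stop on an object; "squeeze" is the grip in N (left out, the last holds). Time passes only in rows, so rows that repeat a pose let the fingers close. It gives the time, the measured TCP pose, the force and the opening at its end, in the units of the state.
- r.read_state(): the state, without advancing time (a new reading comes with each control period).
- viewer.camera(name): name is "scene" or "side" or "wrist"; returns a dict with "img" (384x512x3 uint8, blue, green, red), "range_z" (384x512 float32, m along the optical axis (not along the pixel's ray), 0 where there is no reading), "vertical_fov" (degrees; the focal length in pixels is half the picture's height over the tangent of half this angle, whatever the lens; pixels are square), "cx", "cy" (the principal point, pixels), "rvec" (rotation vector, rad) and "tvec" (3), from world to camera coordinates, as OpenCV has them. Camera axes: x right, y down, z forward; pixel columns grow to the right and rows downward; lengths in m; the calibration is good to about 2 mm. A picture is of the moment at which its call begins.
- r.close_job(): hands the job in, once; it reports no verdict.
The state is a dict: "time": time; "joint_positions": joint angles; "joint_vel": joint speeds; "joint_torque": joint torques, N m; "ee_pos": TCP position; "eef_rot": TCP orientation; "ft_force": force on the tool from outside, world axes, zero at the start; "torque": the same for the moment, N m; "width": finger opening in m.
Only numpy, scipy, OpenCV 4.12 (cv2) and the standard library are available. Lean on these libraries where they do the work, as an engineer would, in place of code of your own. Each camera call takes 0.05 s, during which the arm holds its last target.

## Working session

There is one attempt and no reset: what is moved stays moved. The work goes in short steps, Python scripts to look and compute and a tool call to move; the robot and the scene stay as the last step left them, time stands still between calls to the robot, and variables do not carry over. Pictures are saved under pics/ and viewed, and the job is handed in when it is done.

Besides the shell and the picture viewer there is one more tool, called after "Emit:" as name(argument=value, ...) on one line, values as JSON. apply_moves: Moves the arm, as the interface text tells. Its arguments: {"type":"object","properties":{"increments":{"type":"array","items":{"type":"object","properties":{"grip":{"type":"number"},"xyz":{"type":"array","items":{"type":"number"}},"rotation":{"type":"array","items":{"type":"number"}}}}},"squeeze":{"type":"number"}},"required":["increments"]}

```bash
ls; mkdir -p pics; cat > h.py <<'E'
import numpy as np,cv2
from bench import r,viewer
def cam(n):
    c=viewer.camera(n); im=c['img']; f=im.shape[0]/2/np.tan(np.radians(c['vertical_fov'])/2)
    c['f']=f; c['R']=cv2.Rodrigues(np.array(c['rvec'],float))[0]; c['t']=np.array(c['tvec'],float).ravel(); return c
def ray(c,u,v,z):
    d=c['R'].T@np.array([(u-c['cx'])/c['f'],(v-c['cy'])/c['f'],1]); o=-c['R'].T@c['t']
    return o+d*(z-o[2])/d[2]
def world(c):
    Z=c['range_z']; v,u=np.mgrid[:Z.shape[0],:Z.shape[1]]
    P=np.stack([(u-c['cx'])/c['f']*Z,(v-c['cy'])/c['f']*Z,Z],-1)
    W=(P-c['t'])@c['R']; W[Z==0]=np.nan; return W
E
python3 - <<'E'
from h import *
for n in ('scene','side','wrist'):
    c=cam(n); cv2.imwrite(f'pics/a_{n}.png',c['img']); print(n,c['f'],c['cx'],c['cy'],-c['R'].T@c['t'])
s=r.read_state(); print({k:np.round(v,3) for k,v in s.items()})
E
```

```text
pics
scene 359.99864174466245 256.89773534326116 186.94326755415565 [ 0.03004942 -0.87229897  0.46365382]
side 432.4418428707665 256.2807921952364 185.77731895790228 [ 0.09491945 -0.96175116  0.60450921]
wrist 325.30603637689796 257.6640371750507 188.7883200275688 [0.19348776 0.59846428 0.3844368 ]
{'time': np.float64(0.15), 'joint_positions': array([-1.172,  0.333, -0.065,  1.461,  0.022,  1.35 , -0.089]), 'joint_vel': array([-0.001, -0.002, -0.   , -0.002, -0.001,  0.002,  0.002]), 'joint_torque': array([ 1.0000e-03, -6.2363e+01,  2.4000e-02, -3.9015e+01, -6.1000e-02,
        3.7000e-02,  0.0000e+00]), 'ee_pos': array([0.256, 0.57 , 0.23 ]), 'eef_rot': array([ 0.839,  0.543, -0.   ,  0.   ]), 'ft_force': array([-0.04 , -0.646,  0.497]), 'torque': array([-0.041,  0.016,  0.014]), 'width': np.float64(0.087)}
```

View pics/a_scene.png

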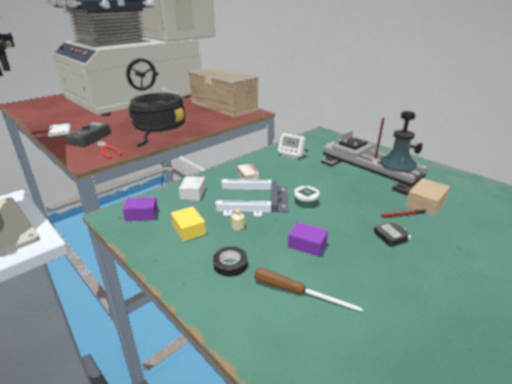

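View pics/a_side.png

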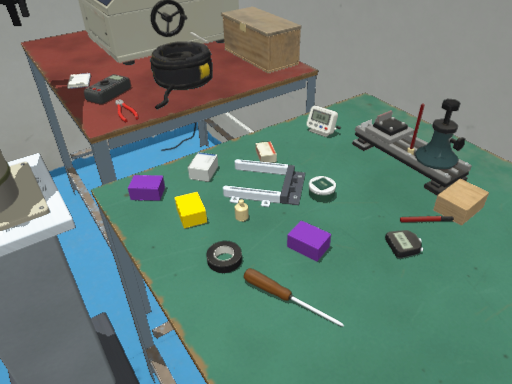

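View pics/a_wrist.png

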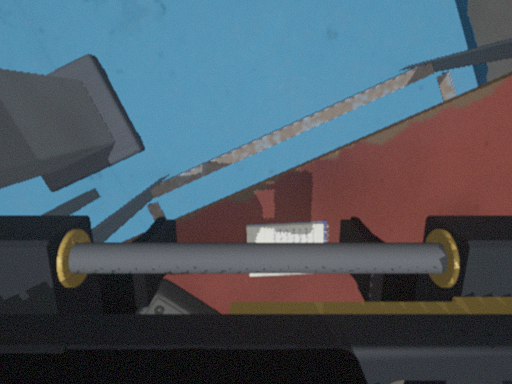

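The white box in front of the rails' left (open) end is at scene (193,188) and side (203,167). It could be confused with:
- the purple boxes at scene (141,208) and (308,238)
- the yellow box at scene (188,223)
- the small fuse carton at scene (248,172)

The tin is at scene (307,194). The wrist camera sees only the other bench. Next I'll take a close crop and some measurements.

```bash
python3 - <<'E'
from h import *
for n,(x0,y0,x1,y1) in (('scene',(120,150,340,260)),('side',(120,130,350,260))):
    c=cam(n); im=c['img']; W=world(c); np.save(f'W_{n}.npy',W); cv2.imwrite(f'im_{n}.png',im); 
    cv2.imwrite(f'pics/b_{n}.png',cv2.resize(im[y0:y1,x0:x1],None,fx=3.4,fy=3.4,interpolation=cv2.INTER_CUBIC))
    # top-down height occupancy
    m=(W[...,2]>-0.02)&(W[...,2]<0.1)
    X=W[m]; 
    for nm,(u,v) in {'scene':dict(carton=(193,183),table=(270,230),railL=(245,184),railR=(245,207),stop=(279,190),fuse=(248,170)),'side':dict(carton=(203,162),table=(300,215),railL=(262,166),railR=(250,190),stop=(293,178),fuse=(265,150))}[n].items():
        print(n,nm,np.round(W[v,u],4))
E
```

```text
scene carton [ 0.4565 -0.1847  0.0352]
scene table [ 4.889e-01 -4.247e-01  1.000e-04]
scene railL [ 0.5719 -0.2502  0.0144]
scene railR [ 0.4992 -0.3317  0.0125]
scene stop [ 0.6111 -0.335   0.0157]
scene fuse [ 0.6179 -0.2113  0.0254]
side carton [ 0.4576 -0.184   0.0361]
side table [nan nan nan]
side railL [ 0.5761 -0.2571  0.0184]
side railR [ 0.4968 -0.3255  0.0244]
side stop [ 0.6075 -0.337   0.0172]
side fuse [ 0.6152 -0.2137  0.0267]
```

View pics/b_side.png

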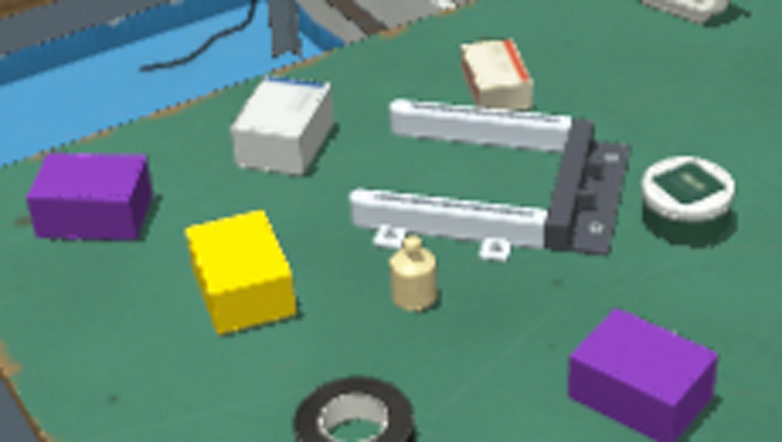

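View pics/b_scene.png

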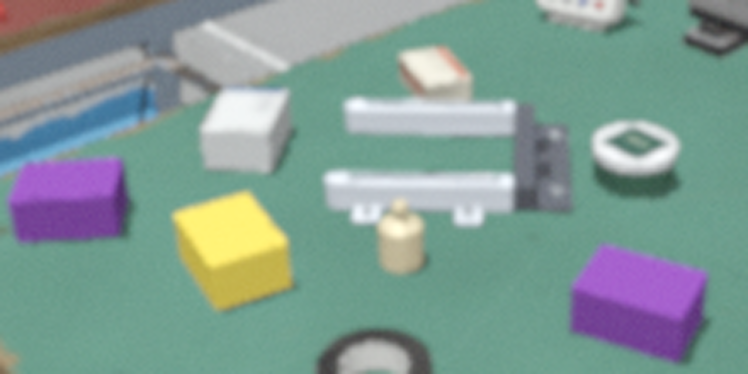

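```bash
python3 - <<'E'
from h import *
# topdown map 1 px = 0.5mm of points
S=1.0; ims=[]
x0,y0=0.35,-0.5
H=np.zeros((400,450,3),np.uint8)
for n in ('scene','side'):
    W=np.load(f'W_{n}.npy'); im=cv2.imread(f'im_{n}.png')
    m=(W[...,2]>0.006)&(W[...,2]<0.08)&(W[...,0]>0.36)&(W[...,0]<.75)&(W[...,1]>-.5)&(W[...,1]<-.08)
    for p,col in zip(W[m],im[m]):
        i=int((p[0]-0.35)*1000);j=int((-0.08-p[1])*1000)
        if 0<=i<400 and 0<=j<450: H[399-i,j]=col
cv2.imwrite('pics/top.png',cv2.resize(H,None,fx=1.5,fy=1.5,interpolation=cv2.INTER_NEAREST))
E
```

```text
(no output)
```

View pics/top.png

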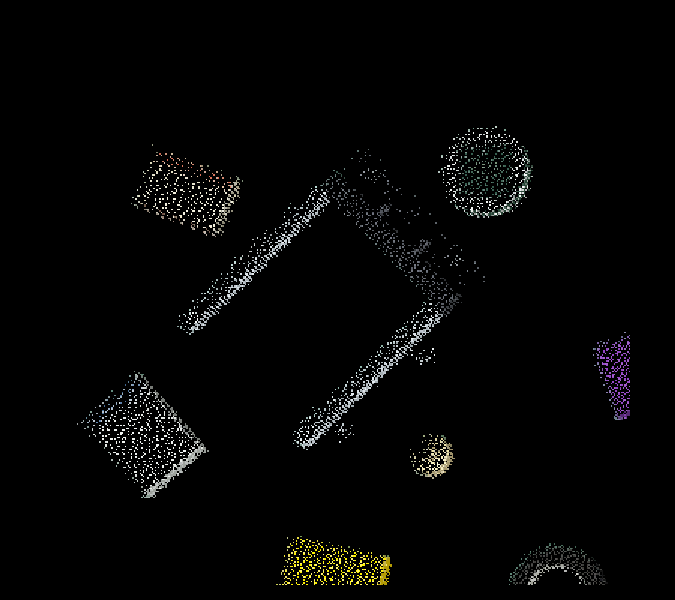

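```bash
python3 - <<'E'
from h import *
W=np.load('W_side.npy'); 
for n in ('side','scene'):
    c=cam(n); im=c['img']; Wn=world(c)
    hsv=cv2.cvtColor(im,cv2.COLOR_BGR2HSV)
    # grow objects from depth: not table
    # rails + carton whiteish
    m=((hsv[...,1]<70)&(hsv[...,2]>110)).astype(np.uint8)
    ok=(Wn[...,0]>.36)&(Wn[...,0]<.72)&(Wn[...,1]<-.1)&(Wn[...,1]>-.42)&(Wn[...,2]<.06)&(Wn[...,2]>0.003)
    m&=ok.astype(np.uint8)
    k,l,st,ce=cv2.connectedComponentsWithStats(m)
    for i in range(1,k):
        if st[i,4]>120:
            P=Wn[l==i]; print(n,i,st[i],np.round(np.median(P,0),3),'z98',np.round(np.percentile(P[:,2],97),4))
            top=P[P[:,2]>np.percentile(P[:,2],97)-0.005]
            q=top[:,:2].astype(np.float32)*1000
            print('  top rect',cv2.minAreaRect(q), len(q))
E
```

```text
side 1 [235 141  53  34 801] [ 0.598 -0.235  0.021] z98 0.0263
  top rect ((610.5306396484375, -229.98648071289062), (108.6362075805664, 128.12962341308594), 36.444610595703125) 370
side 8 [188 152  30  29 634] [ 0.451 -0.188  0.033] z98 0.0368
  top rect ((459.93743896484375, -175.68545532226562), (71.46461486816406, 51.76842498779297), 40.85792541503906) 337
side 19 [309 176  27  18 177] [ 0.627 -0.398  0.03 ] z98 0.0319
  top rect ((636.2230834960938, -396.9981689453125), (44.40398406982422, 60.657073974609375), 89.25267791748047) 156
side 21 [223 186  58  21 687] [ 0.499 -0.33   0.017] z98 0.0243
  top rect ((500.8154602050781, -327.8713073730469), (95.13468170166016, 102.95722198486328), 84.42389678955078) 289
scene 1 [ 215  164   73   65 1902] [ 0.551 -0.312  0.018] z98 0.0314
  top rect ((538.4229736328125, -280.5630798339844), (277.4097900390625, 37.69471740722656), 45.270416259765625) 127
scene 2 [178 175  27  25 546] [ 0.448 -0.187  0.033] z98 0.0367
  top rect ((458.5782775878906, -173.69496154785156), (70.1773910522461, 51.80833053588867), 41.00282287597656) 282
scene 4 [294 186  24  16 238] [ 0.627 -0.4    0.03 ] z98 0.0315
  top rect ((634.08056640625, -396.6770324707031), (60.639976501464844, 46.34640884399414), 0.3379780650138855) 200
```

```bash
cat > lane.py <<'E'
from h import *
def linefit(P):
    vx,vy,x,y=cv2.fitLine(P.astype(np.float32),cv2.DIST_HUBER,0,0.001,0.001).ravel(); return np.array([x,y]),np.array([vx,vy])
def measure():
  for n in ('side','scene'):
    c=cam(n); Wn=world(c)
    a=np.radians(-46); d=np.array([np.cos(a),np.sin(a)]); l=np.array([-d[1],d[0]])
    O=np.array([.496,-.25]) # rough
    Q=Wn[...,:2]-O; X=Q@d; Y=Q@l; Z=Wn[...,2]
    for nm,lo,hi,zl,zh in (('Linner',.03,.06,.006,.016),('Router',-.08,-.045,.007,.016)):
        m=(X>.012)&(X<.115)&(Y>lo)&(Y<hi)&(Z>zl)&(Z<zh)
        p,v=linefit(Wn[m][:,:2]); 
        if v@d<0:v=-v
        print(n,nm,m.sum(),'ang',np.degrees(np.arctan2(v[1],v[0])).round(2),'Y of line at X=.065', round(float(np.median(Y[m])),4),'sd',Y[m].std().round(4))
    for nm,lo,hi in (('Ltop',.03,.075),('Rtop',-.075,-.03)):
        m=(X>-.03)&(X<.12)&(Y>lo)&(Y<hi)&(Z>.0195)&(Z<.028)
        print(n,nm,m.sum(),'X pct',np.percentile(X[m],[0,1,3,10]).round(4),'Y pct',np.percentile(Y[m],[2,50,98]).round(4),'z',np.median(Z[m]).round(4))
    m=(X>.10)&(X<.16)&(abs(Y)<.035)&(Z>.006)&(Z<.018)
    print('stopface',m.sum(),np.percentile(X[m],[2,25,50]).round(4))
if __name__=='__main__': measure()
E
python3 lane.py; python3 - <<'E'
from h import *
c=cam('side'); cv2.imwrite('pics/c.png',cv2.resize(c['img'][130:220,180:310],None,fx=6,fy=6,interpolation=cv2.INTER_CUBIC))
E
```

```text
side Linner 134 ang -45.49 Y of line at X=.065 0.0531 sd 0.0016
side Router 162 ang -45.67 Y of line at X=.065 -0.0552 sd 0.0037
side Ltop 217 X pct [-0.0067 -0.0057 -0.0028  0.0059] Y pct [0.051  0.0573 0.0669] z 0.0226
side Rtop 272 X pct [-0.0074 -0.006  -0.0028  0.0076] Y pct [-0.057  -0.0504 -0.0423] z 0.0227
stopface 75 [0.1372 0.1399 0.1435]
scene Linner 138 ang -45.08 Y of line at X=.065 0.0535 sd 0.0015
scene Router 143 ang -45.92 Y of line at X=.065 -0.0548 sd 0.0025
scene Ltop 176 X pct [-0.0102 -0.0087 -0.0056  0.0035] Y pct [0.0511 0.0568 0.0673] z 0.0227
scene Rtop 229 X pct [-0.0097 -0.0076 -0.0051  0.0025] Y pct [-0.0567 -0.0511 -0.042 ] z 0.0226
stopface 52 [0.136  0.1386 0.1413]
```

View pics/c.png

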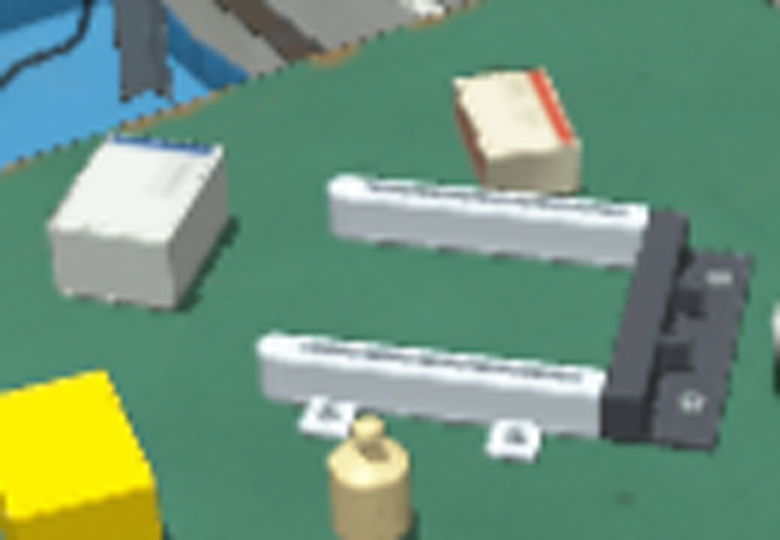

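```bash
python3 - <<'E'
from h import *
c=cam('side')
a=np.radians(-45.5); d=np.array([np.cos(a),np.sin(a)]); l=np.array([-d[1],d[0]])
O0=np.array([.496,-.25]); 
a0=np.radians(-46);d0=np.array([np.cos(a0),np.sin(a0)]); l0=np.array([-d0[1],d0[0]])
O=O0+.065*d0+.006*l0-d*(.065+.0065); print('O',O)
sc=lambda x,y:(180+(x+.5)/6-.5,130+(y+.5)/6-.5)
for nm,p in dict(Lmouth=(330,180),Lin_end=(640,214),Lout_end=(648,205),Lmouth_in=(335,195),Rmouth=(259,340),Rin_mouth=(272,333),Rout_mouth=(262,357),Rout_end=(603,385),Rin_end=(607,368)).items():
    w=ray(c,*sc(*p),.022)[:2]; print(nm,np.round(w,4),'lane',np.round([(w-O)@d,(w-O)@l],4))
for nm,p in dict(Lnear=(50,228),Rnear=(168,242),Rfar=(222,145),Lfar=(112,133)).items():
    w=ray(c,*sc(*p),.034)[:2]; print(nm,np.round(w,4),'lane',np.round([(w-O)@d,(w-O)@l],4))
E
```

```text
O [ 0.49535382 -0.24159173]
Lmouth [ 0.5344 -0.2002] lane [-0.0022  0.0569]
Lin_end [ 0.6219 -0.2923] lane [0.1248 0.0547]
Lout_end [ 0.6283 -0.289 ] lane [0.1271 0.0616]
Lmouth_in [ 0.5303 -0.2106] lane [0.0024 0.0467]
Rmouth [ 0.4562 -0.2763] lane [-0.0027 -0.0523]
Rin_mouth [ 0.4624 -0.2754] lane [ 0.001  -0.0472]
Rout_mouth [ 0.4518 -0.2859] lane [ 0.0011 -0.0621]
Rout_end [ 0.5446 -0.3719] lane [ 0.1275 -0.0562]
Rin_end [ 0.5518 -0.3647] lane [ 0.1273 -0.046 ]
Lnear [ 0.419  -0.1813] lane [-0.0965 -0.0122]
Rnear [ 0.4519 -0.2163] lane [-0.0485 -0.0133]
Rfar [ 0.5031 -0.1687] lane [-0.0466  0.0567]
Lfar [ 0.4709 -0.1346] lane [-0.0934  0.0575]
```

```bash
cat > plan.py <<'E'
from h import *
from scipy.spatial.transform import Rotation as Ro
LA=np.radians(-45.5); d=np.array([np.cos(LA),np.sin(LA)]); l=np.array([-d[1],d[0]]); O=np.array([.4947,-.2410])
def l2w(x,y): return O+d*x/1000+l*y/1000
def w2l(w): return np.array([(np.asarray(w)[:2]-O)@d,(np.asarray(w)[:2]-O)@l])*1000
def pose():
    s=r.read_state(); return np.array(s['ee_pos']),Ro.from_quat(s['eef_rot']),s
def go(tx,ty,z,ang):  # lane mm, height m of TCP, tool-x world angle deg
    p,R,s=pose(); goal(np.r_[l2w(tx,ty),z],ang)
def goal(w,ang):
    p,R,s=pose()
    a=np.radians(ang); T=Ro.from_matrix(np.array([[np.cos(a),np.sin(a),0],[np.sin(a),-np.cos(a),0],[0,0,-1]]))
    print('t',round(float(s['time']),2),'lane now',w2l(p).round(1),'z',p[2].round(4),'ang',np.degrees(np.arctan2(*R.as_matrix()[:2,0][::-1])).round(1),'F',np.round(s['ft_force'],1),'w',round(float(s['width']),4))
    print(' xyz',(R.inv().apply(w-p)*1000).round(1),'rot',np.degrees((R.inv()*T).as_rotvec()).round(1))
E
python3 - <<'E'
from plan import *
for n in('scene','side'):
    W=world(cam(n)).reshape(-1,3); W=W[~np.isnan(W[:,0])]
    m=(W[:,0]>.1)&(W[:,0]<.75)&(W[:,1]>-.5)&(W[:,1]<.75)&(W[:,2]>.06)&(W[:,2]<.6)
    P=W[m]; print(n,m.sum())
    H={}
    for p in P: k=(round(p[0],1),round(p[1],1)); H[k]=max(H.get(k,0),p[2])
    print({(float(a),float(b)):round(float(v),2) for (a,b),v in sorted(H.items())})
print(l2w(-71,95)); goal(np.r_[l2w(-71,95),.231],-45.5)
E
```

```text
scene 7698
{(0.2, 0.5): 0.25, (0.3, 0.5): 0.32, (0.3, 0.6): 0.34, (0.3, 0.7): 0.34, (0.5, 0.6): 0.42, (0.5, 0.7): 0.43, (0.6, 0.3): 0.11, (0.6, 0.4): 0.11, (0.6, 0.5): 0.43, (0.6, 0.6): 0.43, (0.6, 0.7): 0.43, (0.7, 0.3): 0.11, (0.7, 0.4): 0.11, (0.7, 0.5): 0.42, (0.7, 0.6): 0.42, (0.7, 0.7): 0.39}
side 5638
{(0.2, 0.5): 0.3, (0.3, 0.5): 0.3, (0.3, 0.6): 0.27, (0.5, 0.6): 0.23, (0.5, 0.7): 0.22, (0.6, 0.3): 0.11, (0.6, 0.4): 0.11, (0.6, 0.6): 0.23, (0.7, 0.2): 0.09, (0.7, 0.3): 0.11, (0.7, 0.4): 0.11, (0.7, 0.5): 0.22, (0.7, 0.6): 0.22}
[ 0.51269423 -0.12377284]
t 0.65 lane now [-746.   398.3] z 0.2306 ang 65.8 F [ 0.  -0.8  0. ] w 0.0872
 xyz [-5.280e+02  5.184e+02 -5.000e-01] rot [ -0.   -0.  111.3]
```

Emit:
apply_moves(increments=[{"grip": 225, "xyz": [-40, 40, 0], "rotation": [0, 0, 8.5]}, {"grip": 225, "xyz": [-80, 80, 0], "rotation": [0, 0, 17]}, {"grip": 225, "xyz": [-120, 120, 0], "rotation": [0, 0, 25.5]}, {"grip": 225, "xyz": [-160, 160, 0], "rotation": [0, 0, 34]}, {"grip": 225, "xyz": [-200, 200, 0], "rotation": [0, 0, 42.5]}])

```text
time: 1.27
ee_pos: [0.3569, 0.3041, 0.2308]
eef_rot: [0.98, 0.2, 0.0, -0.0]
ft_force: [1.0, -0.7, 0.0]
width: 0.0446
```

```bash
python3 - <<'E'
from plan import *
goal(np.r_[l2w(-71,95),.20],-45.5)
E
```

```text
t 1.27 lane now [-485.4  283.8] z 0.2308 ang 23.1 F [ 1.  -0.7  0. ] w 0.0446
 xyz [-24.2 454.7  30.5] rot [-0.1 -0.  68.6]
```

Emit:
apply_moves(increments=[{"grip": 225, "xyz": [-3, 56, 3], "rotation": [0, 0, 8.5]}, {"grip": 225, "xyz": [-6, 112, 6], "rotation": [0, 0, 17]}, {"grip": 225, "xyz": [-9, 168, 9], "rotation": [0, 0, 25.5]}, {"grip": 225, "xyz": [-12, 224, 12], "rotation": [0, 0, 34]}, {"grip": 225, "xyz": [-15, 280, 15], "rotation": [0, 0, 42.5]}])

```text
time: 1.9
ee_pos: [0.4532, 0.0389, 0.2159]
eef_rot: [0.985, -0.171, 0.001, -0.001]
ft_force: [0.3, 0.5, -1.1]
width: 0.0109
```

```bash
python3 - <<'E'
from plan import *
goal(np.r_[l2w(-71,95),.15],-45.5)
E
```

```text
t 1.9 lane now [-228.7  166.6] z 0.2159 ang -19.7 F [ 0.3  0.5 -1.1] w 0.0109
 xyz [110.8 133.2  65.8] rot [-0.1 -0.  25.8]
```

Emit:
apply_moves(increments=[{"grip": 225, "xyz": [28, 33, 16], "rotation": [0, 0, 6.5]}, {"grip": 225, "xyz": [56, 67, 33], "rotation": [0, 0, 13]}, {"grip": 225, "xyz": [84, 100, 50], "rotation": [0, 0, 19.5]}, {"grip": 225, "xyz": [111, 133, 66], "rotation": [0, 0, 25.8]}, {"grip": 225, "xyz": [111, 133, 66], "rotation": [0, 0, 25.8]}])

```text
time: 2.52
ee_pos: [0.5124, -0.127, 0.1487]
eef_rot: [0.921, -0.39, -0.0, 0.0]
ft_force: [0.1, 0.7, -0.1]
width: 0.0106
```

```bash
python3 - <<'E'
from plan import *
for n in('side','wrist'):
    c=cam(n); cv2.imwrite(f'pics/d_{n}.png',c['img'])
goal(np.r_[l2w(-71,90),.018],-45.5)
c=cam('wrist'); W=world(c); 
for z in (.034,): pass
np.save('Ww.npy',W); cv2.imwrite('im_w.png',c['img'])
E
```

```text
t 2.62 lane now [-71.   95.2] z 0.1497 ang -45.5 F [ 0.6 -0.1 -0.2] w 0.0101
 xyz [1.000e-01 5.400e+00 1.317e+02] rot [-0.1  0.  -0. ]
```

View pics/d_wrist.png

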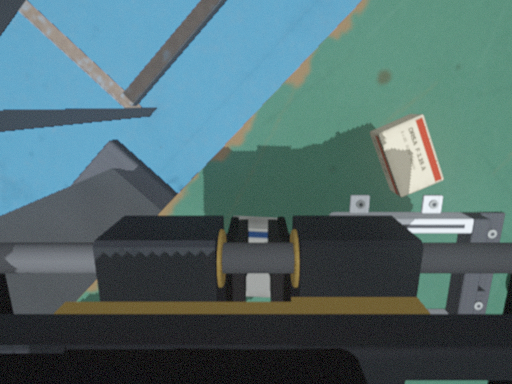

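View pics/d_side.png

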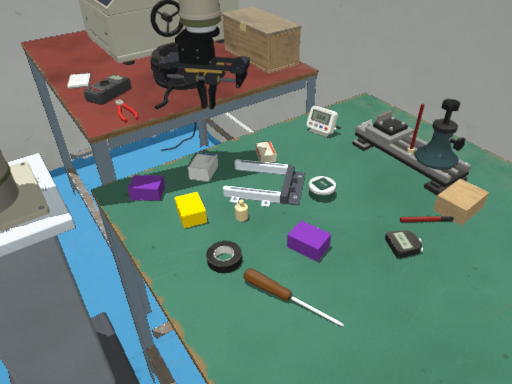

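The wrist view confirms the white box has a blue band, seen at (257,235) between the fingers. The left rail's mouth end is near (331,213). I'll use it to cross-check the lane frame.

```bash
python3 - <<'E'
from plan import *
W=np.load('Ww.npy'); im=cv2.imread('im_w.png')
cv2.imwrite('pics/e.png',cv2.resize(im[180:330,230:512],None,fx=2.8,fy=2.8,interpolation=cv2.INTER_CUBIC))
c=cam('wrist')
# left rail outer edge: top points
X=(W[...,:2]-O)@d;Y=(W[...,:2]-O)@l;Z=W[...,2]
m=(Z>.018)&(Z<.026)&(X>-.02)&(X<.125)&(Y>.03)&(Y<.08)
print(m.sum(),np.percentile(X[m],[0,1,5])*1e3,np.percentile(Y[m],[1,5,50,95,99])*1e3,Z[m].mean())
p,v,=cv2.fitLine(W[m][:,:2].astype(np.float32),cv2.DIST_HUBER,0,.001,.001).ravel()[2:],cv2.fitLine(W[m][:,:2].astype(np.float32),cv2.DIST_HUBER,0,.001,.001).ravel()[:2]
print(np.degrees(np.arctan2(v[1],v[0])))
E
```

```text
1019 [56.83963095 59.69455462 65.13796648] [46.87235644 47.96092212 55.23221788 60.57416022 60.83965471] 0.022003655079977244
-48.312607
```

View pics/e.png

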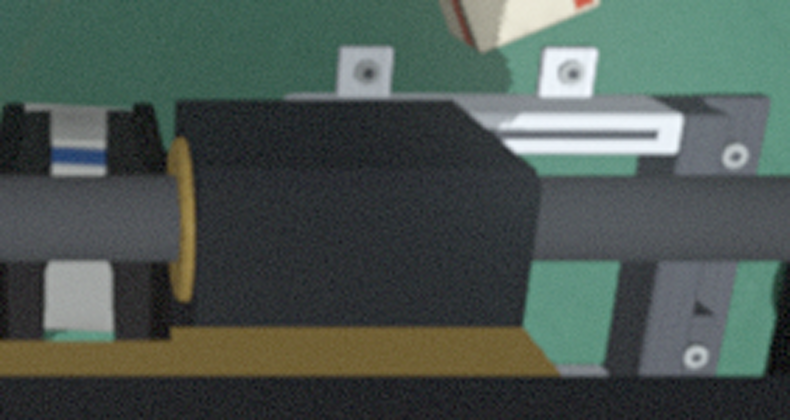

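Emit:
apply_moves(increments=[{"grip": 225, "xyz": [0, 3, 35], "rotation": [0, 0, 0]}, {"grip": 225, "xyz": [0, 5, 70], "rotation": [0, 0, 0]}, {"grip": 225, "xyz": [0, 5, 105], "rotation": [0, 0, 0]}, {"grip": 225, "xyz": [0, 5, 125], "rotation": [0, 0, 0]}, {"grip": 225, "xyz": [0, 5, 132], "rotation": [0, 0, 0]}])

```text
time: 3.35
ee_pos: [0.5095, -0.1245, 0.0176]
eef_rot: [0.923, -0.385, -0.0, -0.002]
ft_force: [0.2, 0.3, 0.9]
width: 0.0102
```

```bash
python3 - <<'E'
from plan import *
c=cam('side'); cv2.imwrite(f'pics/f.png',cv2.resize(c['img'][110:220,170:310],None,fx=5,fy=5,interpolation=cv2.INTER_CUBIC))
goal(np.r_[l2w(-71,76),.017],-45.5)
E
```

```text
t 3.4 lane now [-72.6  92.1] z 0.0174 ang -45.3 F [-1.   1.   0.2] w 0.01
 xyz [ 1.5 16.1  0.4] rot [-0.2  0.1  0.2]
```

View pics/f.png

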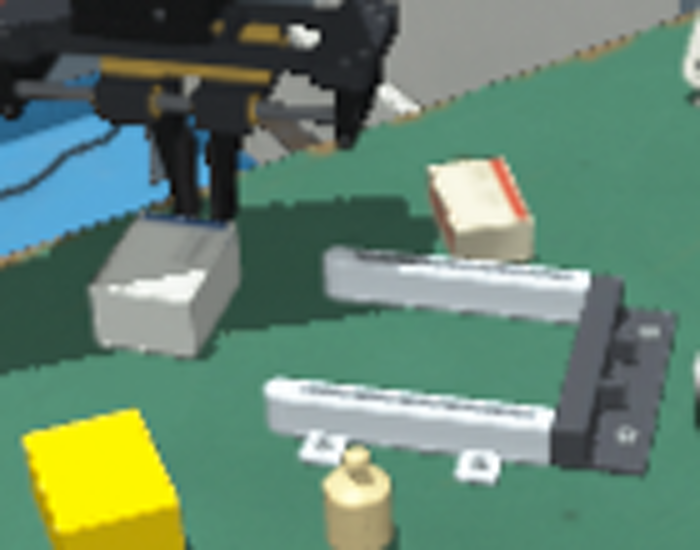

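Emit:
apply_moves(increments=[{"grip": 225, "xyz": [1, 5, 0], "rotation": [0, 0, 0]}, {"grip": 225, "xyz": [1, 10, 0], "rotation": [0, 0, 0]}, {"grip": 225, "xyz": [1.5, 15, 0], "rotation": [0, 0, 0.2]}, {"grip": 225, "xyz": [1.5, 19, 0], "rotation": [0, 0, 0.2]}, {"grip": 225, "xyz": [1.5, 23, 0], "rotation": [0, 0, 0.2]}])

```text
time: 4.03
ee_pos: [0.4941, -0.1422, 0.0175]
eef_rot: [0.922, -0.387, 0.0, -0.001]
ft_force: [-0.3, -0.3, -0.6]
width: 0.0106
```

Emit:
apply_moves(increments=[{"grip": 225, "xyz": [0, 3, 0], "rotation": [0, 0, 0]}, {"grip": 225, "xyz": [0, 6, 0], "rotation": [0, 0, 0]}, {"grip": 225, "xyz": [0, 9, 0], "rotation": [0, 0, 0]}, {"grip": 225, "xyz": [0, 11, 0], "rotation": [0, 0, 0]}, {"grip": 225, "xyz": [0, 11, 0], "rotation": [0, 0, 0]}])

```text
time: 4.65
ee_pos: [0.4861, -0.1501, 0.0175]
eef_rot: [0.922, -0.387, 0.0, -0.001]
ft_force: [0.0, -0.2, 0.0]
width: 0.0102
```

```bash
cat > carton.py <<'E'
from plan import *
def carton(save=None):
  for n in ('side','scene'):
    c=cam(n); im=c['img']; W=world(c)
    X=(W[...,:2]-O)@d;Y=(W[...,:2]-O)@l;Z=W[...,2]
    hsv=cv2.cvtColor(im,cv2.COLOR_BGR2HSV)
    m=(Z>.0305)&(Z<.0385)&(X>-.13)&(X<.135)&(abs(Y)<.085)&(hsv[...,2]>75)
    k,lb,st,_=cv2.connectedComponentsWithStats(m.astype(np.uint8),connectivity=8)
    i=1+np.argmax(st[1:,4]); m=lb==i
    q=np.stack([X[m],Y[m]],-1).astype(np.float32)*1000
    (cc,sz,an)=cv2.minAreaRect(q)
    an=an%90; an=an-90 if an>45 else an
    print(n,'n',m.sum(),'ctr',np.round(cc,1),'size',np.round(sz,1),'yaw',round(an,1),'x',np.percentile(q[:,0],[1,99]).round(1),'y',np.percentile(q[:,1],[1,99]).round(1))
    if save: cv2.imwrite(f'pics/{save}_{n}.png',cv2.resize(im[110:230,150:310],None,fx=4.5,fy=4.5,interpolation=cv2.INTER_CUBIC))
E
python3 - <<'E'
from carton import *
carton('g')
goal(np.r_[l2w(-71,52),.017],-45.5)
E
```

```text
side n 377 ctr [-68.8  11.7] size [51.6 70.1] yaw 0.1 x [-93.7 -43.3] y [-22.9  43.1]
scene n 306 ctr [-71.1  14.5] size [74.3 50.4] yaw -0.8 x [-95.5 -46.2] y [-22.1  49.2]
t 4.75 lane now [-70.9  57.6] z 0.0174 ang -45.5 F [-0.1 -0.9 -1.5] w 0.0102
 xyz [-0.1  5.6  0.4] rot [-0.1  0.1 -0. ]
```

View pics/g_side.png

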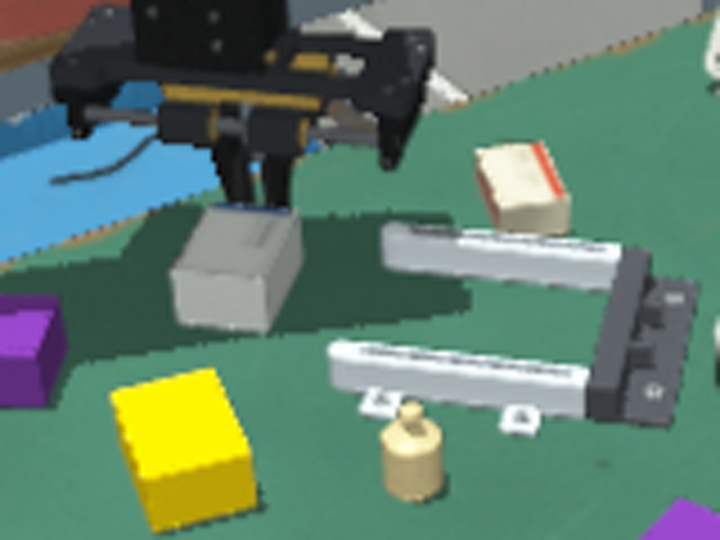

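Emit:
apply_moves(increments=[{"grip": 225, "xyz": [0, 3, 0], "rotation": [0, 0, 0]}, {"grip": 225, "xyz": [0, 6, 0], "rotation": [0, 0, 0]}, {"grip": 225, "xyz": [0, 9, 0], "rotation": [0, 0, 0]}, {"grip": 225, "xyz": [0, 12, 0], "rotation": [0, 0, 0]}, {"grip": 225, "xyz": [0, 12, 0], "rotation": [0, 0, 0]}])

```text
time: 5.38
ee_pos: [0.4772, -0.1588, 0.0174]
eef_rot: [0.922, -0.387, -0.0, -0.001]
ft_force: [0.1, -0.0, -0.4]
width: 0.0104
```

```bash
python3 - <<'E'
from carton import *
carton('h')
goal(np.r_[l2w(-71,75),.017],-45.5)
E
```

```text
side n 395 ctr [-69.2   0.5] size [52.5 72.4] yaw 0.6 x [-93.8 -43.2] y [-34.9  32.5]
scene n 317 ctr [-71.1  -0.2] size [51.5 72.4] yaw 0.8 x [-96.  -45.7] y [-35.7  35.1]
t 5.47 lane now [-70.9  45.3] z 0.0174 ang -45.5 F [-0.3  0.5  0.1] w 0.0101
 xyz [ -0.1 -29.7   0.4] rot [-0.1  0.1 -0. ]
```

View pics/h_side.png

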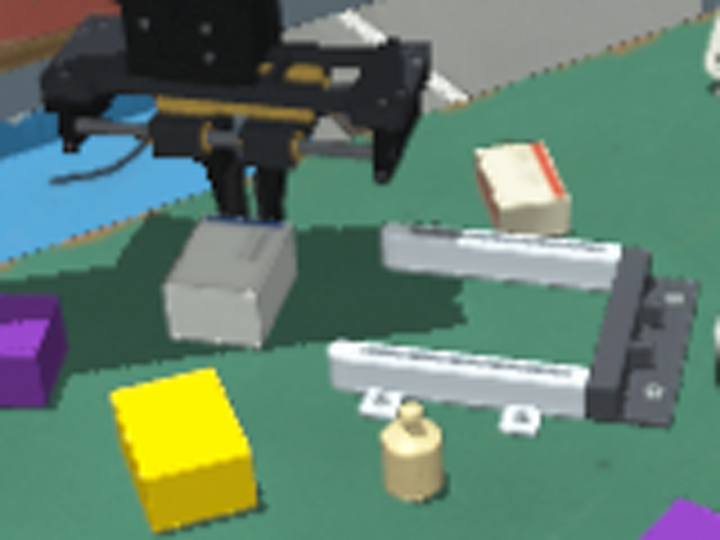

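Emit:
apply_moves(increments=[{"grip": 225, "xyz": [0, -10, 0], "rotation": [0, 0, 0]}, {"grip": 225, "xyz": [0, -30, 0], "rotation": [0, 0, 0]}, {"grip": 225, "xyz": [0, -35, -35], "rotation": [0, 0, 0]}, {"grip": 200, "xyz": [0, -35, -75], "rotation": [0, 0, 0]}, {"grip": 165, "xyz": [0, -35, -100], "rotation": [0, 0, 0]}])

```text
time: 6.1
ee_pos: [0.5038, -0.1333, 0.1194]
eef_rot: [0.922, -0.386, 0.001, -0.001]
ft_force: [1.0, 0.1, -1.1]
width: 0.0219
```

```bash
python3 - <<'E'
from carton import *
c=cam('side'); W=world(c); hsv=cv2.cvtColor(c['img'],cv2.COLOR_BGR2HSV)
for nm,a,b in(('purple',125,155),('yellow',20,35)):
    m=(hsv[...,0]>a)&(hsv[...,0]<b)&(hsv[...,1]>120)&(W[...,2]>.005)&(W[...,2]<.05)
    k,lb,st,_=cv2.connectedComponentsWithStats(m.astype(np.uint8))
    for i in range(1,k):
        if st[i,4]>200:
            P=W[lb==i]; q=(P[:,:2]-O); print(nm,st[i],'x',np.percentile(q@d,[1,99])*1e3,'y',np.percentile(q@l,[1,99])*1e3)
carton()
goal(np.r_[l2w(-133,0),.10],44.5)
E
```

```text
purple [128 175  37  25 760] x [-202.77067376 -135.37869451] y [-110.26756682  -57.35777779]
purple [ 288  221   43   39 1080] x [165.60701718 241.30137568] y [-219.59782835 -156.27343775]
yellow [175 192  32  36 789] x [-83.77304626 -12.37003918] y [-177.01397434 -102.76030512]
side n 390 ctr [-68.7  -0.4] size [71.8 51.5] yaw -0.6 x [-93.7 -43.6] y [-34.4  34.6]
scene n 311 ctr [-70.9  -0.7] size [50.6 73. ] yaw 1.1 x [-95.7 -45.9] y [-35.8  34.5]
t 6.25 lane now [-70.4  82. ] z 0.1185 ang -45.4 F [-0.5  0.4  0. ] w 0.0287
 xyz [-62.7  82.   18.1] rot [ -0.2  -0.2 -89.9]
```

Emit:
apply_moves(increments=[{"grip": 165, "xyz": [-6, 9, 0], "rotation": [0, 0, -9]}, {"grip": 165, "xyz": [-12, 18, 0], "rotation": [0, 0, -18]}, {"grip": 165, "xyz": [-18, 27, 0], "rotation": [0, 0, -27]}, {"grip": 165, "xyz": [-24, 36, 0], "rotation": [0, 0, -36]}, {"grip": 165, "xyz": [-30, 45, 0], "rotation": [0, 0, -45]}])

```text
time: 6.88
ee_pos: [0.4503, -0.1428, 0.1173]
eef_rot: [1.0, -0.001, 0.001, -0.001]
ft_force: [-0.5, 0.5, 1.1]
width: 0.0307
```

```bash
python3 - <<'E'
from plan import *
goal(np.r_[l2w(-125,0),.11],44.5)
E
```

```text
t 6.88 lane now [-101.2   37.2] z 0.1173 ang -0.1 F [-0.5  0.5  1.1] w 0.0307
 xyz [-43.2   9.2   7.2] rot [ -0.1  -0.1 -44.6]
```

Emit:
apply_moves(increments=[{"grip": 165, "xyz": [-9, 2, 1], "rotation": [0, 0, -9]}, {"grip": 165, "xyz": [-18, 4, 3], "rotation": [0, 0, -18]}, {"grip": 165, "xyz": [-27, 6, 5], "rotation": [0, 0, -27]}, {"grip": 165, "xyz": [-36, 8, 7], "rotation": [0, 0, -36]}, {"grip": 165, "xyz": [-43, 9, 7], "rotation": [0, 0, -44.6]}])

```text
time: 7.5
ee_pos: [0.4067, -0.151, 0.1091]
eef_rot: [0.924, 0.381, 0.0, -0.001]
ft_force: [1.0, -0.6, -0.6]
width: 0.0308
```

```bash
python3 - <<'E'
from carton import *
goal(np.r_[l2w(-125,0),.017],44.5)
c=cam('wrist'); cv2.imwrite('pics/i.png',c['img'])
carton('i')
E
```

```text
t 7.5 lane now [-125.8    0.3] z 0.1091 ang 44.8 F [ 1.  -0.6 -0.6] w 0.0308
 xyz [-0.5  1.  92.1] rot [-0.1 -0.1  0.3]
side n 399 ctr [-68.4   0.2] size [74.2 52. ] yaw -0.2 x [-93.9 -43.3] y [-35.2  33. ]
scene n 311 ctr [-71.1  -0.6] size [51.  71.2] yaw 1.5 x [-95.9 -46.1] y [-35.7  33.9]
```

View pics/i.png

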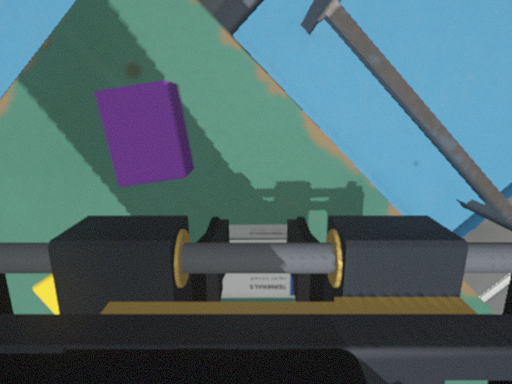

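View pics/i_side.png

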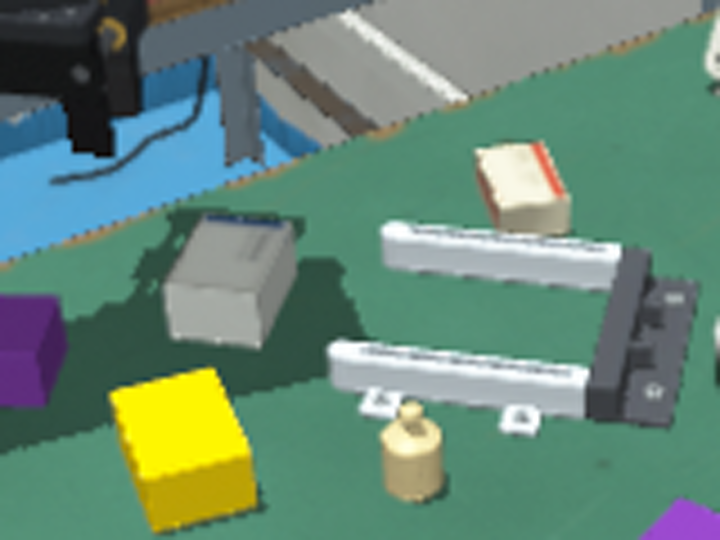

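Emit:
apply_moves(increments=[{"grip": 165, "xyz": [0, 1, 30], "rotation": [0, 0, 0.3]}, {"grip": 165, "xyz": [-0.5, 1, 60], "rotation": [0, 0, 0.3]}, {"grip": 165, "xyz": [-0.5, 1, 80], "rotation": [0, 0, 0.3]}, {"grip": 165, "xyz": [-0.5, 1, 92], "rotation": [0, 0, 0.3]}, {"grip": 165, "xyz": [-0.5, 1, 92], "rotation": [0, 0, 0.3]}])

```text
time: 8.28
ee_pos: [0.4073, -0.1518, 0.0169]
eef_rot: [0.927, 0.375, 0.0, -0.001]
ft_force: [0.0, -0.6, 0.1]
width: 0.0306
```

```bash
python3 - <<'E'
from carton import *
goal(np.r_[l2w(-100,0),.017],44.5)
E
```

```text
t 8.28 lane now [-124.8    0.2] z 0.0169 ang 44.0 F [ 0.  -0.6  0.1] w 0.0306
 xyz [ 0.  24.8 -0.1] rot [-0.1 -0.1 -0.5]
```

Emit:
apply_moves(increments=[{"grip": 165, "xyz": [0, 6, 0], "rotation": [0, 0, -0.5]}, {"grip": 165, "xyz": [0, 12, 0], "rotation": [0, 0, -0.5]}, {"grip": 165, "xyz": [0, 17, 0], "rotation": [0, 0, -0.5]}, {"grip": 165, "xyz": [0, 21, 0], "rotation": [0, 0, -0.5]}, {"grip": 165, "xyz": [0, 25, 0], "rotation": [0, 0, -0.5]}])

```text
time: 8.9
ee_pos: [0.4245, -0.1696, 0.0168]
eef_rot: [0.926, 0.379, -0.0, -0.002]
ft_force: [-2.7, 3.0, 2.5]
width: 0.0308
```

```bash
python3 - <<'E'
from carton import *
goal(np.r_[l2w(-75,0),.017],44.5)
carton()
E
```

```text
t 8.9 lane now [-100.1    0. ] z 0.0168 ang 44.5 F [-2.7  3.   2.5] w 0.0308
 xyz [-0.  25.1 -0.3] rot [-0.2 -0.1  0. ]
side n 402 ctr [-63.1  -0.8] size [52.5 74.2] yaw 0.5 x [-87.8 -37.6] y [-36.   32.6]
scene n 302 ctr [-64.4  -0.3] size [50.7 71.7] yaw 0.2 x [-89.  -39.4] y [-35.5  33.9]
```

Emit:
apply_moves(increments=[{"grip": 165, "xyz": [0, 4, 0], "rotation": [0, 0, 0]}, {"grip": 165, "xyz": [0, 8, 0], "rotation": [0, 0, 0]}, {"grip": 165, "xyz": [0, 12, 0], "rotation": [0, 0, 0]}, {"grip": 165, "xyz": [0, 16, 0], "rotation": [0, 0, 0]}, {"grip": 165, "xyz": [0, 20, 0], "rotation": [0, 0, 0]}])

```text
time: 9.62
ee_pos: [0.4391, -0.1846, 0.0168]
eef_rot: [0.926, 0.379, -0.0, -0.001]
ft_force: [-1.2, 1.3, -0.2]
width: 0.0308
```

```bash
python3 - <<'E'
from carton import *
goal(np.r_[l2w(-55,0),.017],44.5)
carton('j')
E
```

```text
t 9.62 lane now [-79.2  -0.1] z 0.0168 ang 44.5 F [-1.2  1.3 -0.2] w 0.0308
 xyz [ 0.1 24.2 -0.3] rot [-0.1 -0.  -0. ]
side n 394 ctr [-42.7  -1.3] size [73.3 51.9] yaw -0.2 x [-66.7 -17. ] y [-35.6  32.5]
scene n 286 ctr [-43.6  -1.9] size [50.1 70.3] yaw 0.1 x [-68.1 -18.7] y [-35.4  29.9]
```

View pics/j_side.png

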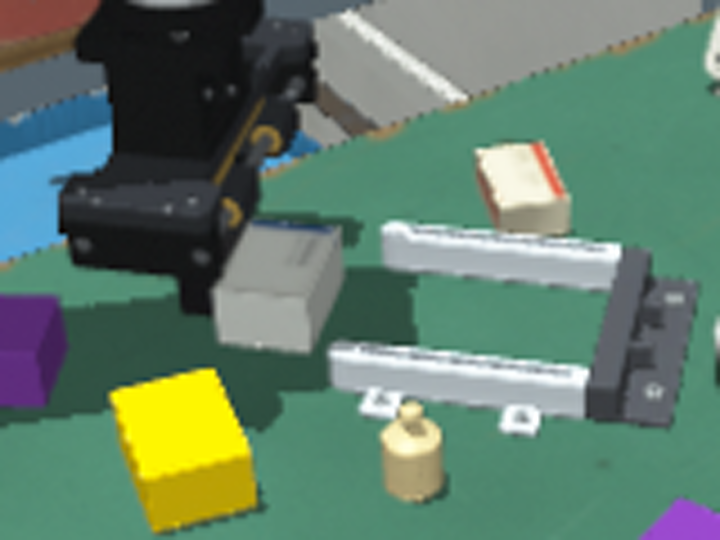

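The carton is square and centred to about 1 mm, and the rails are clear. Continuing.

Emit:
apply_moves(increments=[{"grip": 165, "xyz": [0, 5, 0], "rotation": [0, 0, 0]}, {"grip": 165, "xyz": [0, 10, 0], "rotation": [0, 0, 0]}, {"grip": 165, "xyz": [0, 15, 0], "rotation": [0, 0, 0]}, {"grip": 165, "xyz": [0, 20, 0], "rotation": [0, 0, 0]}, {"grip": 165, "xyz": [0, 25, 0], "rotation": [0, 0, 0]}])

```text
time: 10.35
ee_pos: [0.4571, -0.2029, 0.0168]
eef_rot: [0.926, 0.378, 0.0, -0.001]
ft_force: [-1.8, 0.4, -0.7]
width: 0.0309
```

Emit:
apply_moves(increments=[{"grip": 165, "xyz": [0, 5, 0], "rotation": [0, 0, 0]}, {"grip": 165, "xyz": [0, 10, 0], "rotation": [0, 0, 0]}, {"grip": 165, "xyz": [0, 15, 0], "rotation": [0, 0, 0]}, {"grip": 165, "xyz": [0, 20, 0], "rotation": [0, 0, 0]}, {"grip": 165, "xyz": [0, 25, 0], "rotation": [0, 0, 0]}])

```text
time: 10.98
ee_pos: [0.4748, -0.221, 0.0168]
eef_rot: [0.926, 0.378, 0.0, -0.001]
ft_force: [-2.4, 1.8, 1.8]
width: 0.0306
```

```bash
python3 - <<'E'
from carton import *
goal(np.r_[l2w(50,0),.017],44.5)
carton('k')
E
```

```text
t 10.97 lane now [-28.2  -0.1] z 0.0168 ang 44.5 F [-2.4  1.8  1.8] w 0.0306
 xyz [ 0.1 78.2 -0.3] rot [-0.1 -0.  -0. ]
side n 392 ctr [ 9.  -0.5] size [50.6 71.3] yaw 0.2 x [-14.9  33.9] y [-35.6  32.8]
scene n 281 ctr [ 7.2 -2.1] size [50.4 68.3] yaw 0.4 x [-16.6  32.2] y [-35.4  31.2]
```

View pics/k_side.png

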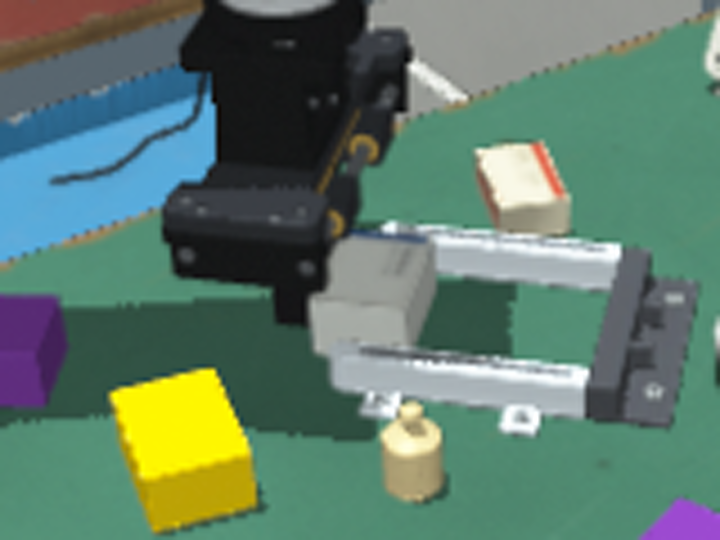

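The carton has entered the lane squarely, with its near edge about 12 mm inside the right rail. I'll go on down the lane.

Emit:
apply_moves(increments=[{"grip": 165, "xyz": [0, 5, 0], "rotation": [0, 0, 0]}, {"grip": 165, "xyz": [0, 10, 0], "rotation": [0, 0, 0]}, {"grip": 165, "xyz": [0, 15, 0], "rotation": [0, 0, 0]}, {"grip": 165, "xyz": [0, 20, 0], "rotation": [0, 0, 0]}, {"grip": 165, "xyz": [0, 25, 0], "rotation": [0, 0, 0]}])

```text
time: 11.7
ee_pos: [0.4929, -0.2395, 0.0169]
eef_rot: [0.926, 0.378, 0.0, -0.0]
ft_force: [-0.5, 1.9, -0.4]
width: 0.0308
```

Emit:
apply_moves(increments=[{"grip": 165, "xyz": [0, 5, 0], "rotation": [0, 0, 0]}, {"grip": 165, "xyz": [0, 10, 0], "rotation": [0, 0, 0]}, {"grip": 165, "xyz": [0, 15, 0], "rotation": [0, 0, 0]}, {"grip": 165, "xyz": [0, 20, 0], "rotation": [0, 0, 0]}, {"grip": 165, "xyz": [0, 25, 0], "rotation": [0, 0, 0]}])

```text
time: 12.32
ee_pos: [0.5107, -0.2576, 0.0169]
eef_rot: [0.926, 0.378, 0.0, -0.0]
ft_force: [-1.4, 0.9, 1.7]
width: 0.0308
```

Emit:
apply_moves(increments=[{"grip": 165, "xyz": [0, 5, 0], "rotation": [0, 0, 0]}, {"grip": 165, "xyz": [0, 10, 0], "rotation": [0, 0, 0]}, {"grip": 165, "xyz": [0, 15, 0], "rotation": [0, 0, 0]}, {"grip": 165, "xyz": [0, 20, 0], "rotation": [0, 0, 0]}, {"grip": 165, "xyz": [0, 25, 0], "rotation": [0, 0, 0]}])

```text
time: 12.95
ee_pos: [0.5284, -0.2756, 0.0169]
eef_rot: [0.926, 0.378, 0.0, -0.0]
ft_force: [-1.5, 2.4, 1.5]
width: 0.0308
```

```bash
python3 - <<'E'
from carton import *
goal(np.r_[l2w(68.5,0),.017],44.5)
carton('l')
E
```

```text
t 12.95 lane now [48.4 -0.2] z 0.0169 ang 44.5 F [-1.5  2.4  1.5] w 0.0308
 xyz [ 0.2 20.1 -0.1] rot [-0. -0. -0.]
side n 350 ctr [86.9 -0.9] size [73.4 49.7] yaw -2.9 x [ 63.5 110.5] y [-36.3  33.2]
scene n 247 ctr [84.6 -1.1] size [73.6 48.8] yaw -3.5 x [ 59.2 108.6] y [-36.4  33.4]
```

View pics/l_side.png

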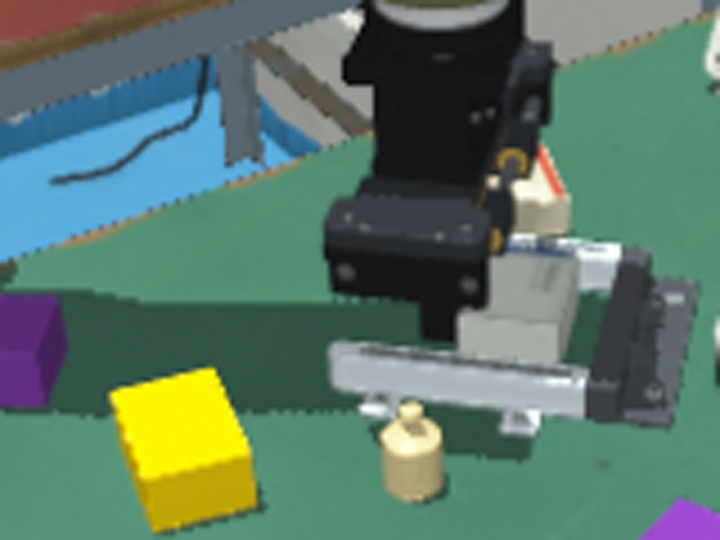

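Emit:
apply_moves(increments=[{"grip": 165, "xyz": [0, 3, 0], "rotation": [0, 0, 0]}, {"grip": 165, "xyz": [0, 6, 0], "rotation": [0, 0, 0]}, {"grip": 165, "xyz": [0, 9, 0], "rotation": [0, 0, 0]}, {"grip": 165, "xyz": [0, 12, 0], "rotation": [0, 0, 0]}, {"grip": 165, "xyz": [0, 15, 0], "rotation": [0, 0, 0]}])

```text
time: 13.68
ee_pos: [0.5394, -0.287, 0.0169]
eef_rot: [0.926, 0.378, 0.0, 0.0]
ft_force: [-0.9, 1.0, 0.3]
width: 0.0309
```

Emit:
apply_moves(increments=[{"grip": 165, "xyz": [0, 0.5, 0], "rotation": [0, 0, 0]}, {"grip": 165, "xyz": [0, 1, 0], "rotation": [0, 0, 0]}, {"grip": 165, "xyz": [0, 1.5, 0], "rotation": [0, 0, 0]}, {"grip": 165, "xyz": [0, 2, 0], "rotation": [0, 0, 0]}, {"grip": 165, "xyz": [0, 2.5, 0], "rotation": [0, 0, 0]}])

```text
time: 14.3
ee_pos: [0.5411, -0.2887, 0.0169]
eef_rot: [0.926, 0.378, 0.0, 0.0]
ft_force: [-3.2, 2.6, 2.1]
width: 0.0306
```

```bash
python3 - <<'E'
from carton import *
goal(np.r_[l2w(68.5,0),.017],44.5)
carton('m')
E
```

```text
t 14.3 lane now [66.6 -0.4] z 0.0169 ang 44.4 F [-3.2  2.6  2.1] w 0.0306
 xyz [ 0.4  1.9 -0.1] rot [ 0.  -0.  -0.1]
side n 337 ctr [104.   -1.3] size [71.3 49.6] yaw -0.5 x [ 82.1 128.5] y [-35.8  32. ]
scene n 240 ctr [100.6  -0.9] size [50.5 71.5] yaw 0.3 x [ 76.4 125.9] y [-35.4  34.3]
```

View pics/m_side.png

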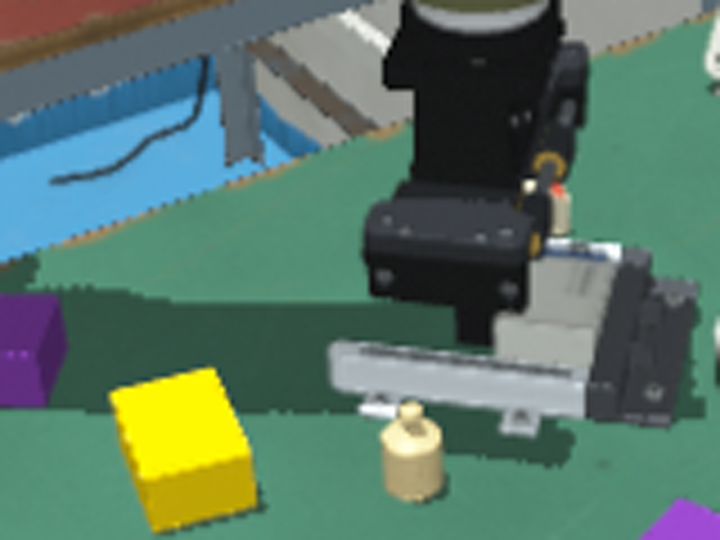

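Only a millimetre or two remains. I'll take small steps until the force shows contact with the stop.

Emit:
apply_moves(increments=[{"grip": 165, "xyz": [0, 0.5, 0], "rotation": [0, 0, 0]}, {"grip": 165, "xyz": [0, 1, 0], "rotation": [0, 0, 0]}, {"grip": 165, "xyz": [0, 1.5, 0], "rotation": [0, 0, 0]}, {"grip": 165, "xyz": [0, 1.5, 0], "rotation": [0, 0, 0]}])

```text
time: 14.9
ee_pos: [0.5412, -0.2888, 0.0169]
eef_rot: [0.926, 0.378, -0.0, -0.001]
ft_force: [-8.6, 7.0, 8.8]
width: 0.0305
```

Emit:
apply_moves(increments=[{"grip": 165, "xyz": [0, 0.5, 0], "rotation": [0, 0, 0]}, {"grip": 165, "xyz": [0, 1, 0], "rotation": [0, 0, 0]}, {"grip": 165, "xyz": [0, 1, 0], "rotation": [0, 0, 0]}])

```text
time: 15.28
ee_pos: [0.5411, -0.2887, 0.0169]
eef_rot: [0.926, 0.378, -0.001, -0.002]
ft_force: [-7.3, 6.3, 6.9]
width: 0.0307
```

The tool has stopped advancing at about 10 N, so the carton is against the stop. Backing straight out.

Emit:
apply_moves(increments=[{"grip": 165, "xyz": [0, -1, 0], "rotation": [0, 0, 0]}, {"grip": 165, "xyz": [0, -4, 0], "rotation": [0, 0, 0]}, {"grip": 165, "xyz": [0, -15, 0], "rotation": [0, 0, 0]}, {"grip": 165, "xyz": [0, -35, 0], "rotation": [0, 0, 0]}, {"grip": 165, "xyz": [0, -40, -5], "rotation": [0, 0, 0]}])

```text
time: 15.9
ee_pos: [0.5122, -0.259, 0.0219]
eef_rot: [0.926, 0.379, -0.001, -0.003]
ft_force: [0.4, 0.4, 0.3]
width: 0.0308
```

Emit:
apply_moves(increments=[{"grip": 165, "xyz": [0, 0, -40], "rotation": [0, 0, 0]}, {"grip": 165, "xyz": [0, 0, -90], "rotation": [0, 0, 0]}, {"grip": 165, "xyz": [0, -40, -130], "rotation": [0, 0, 0]}, {"grip": 165, "xyz": [0, -90, -160], "rotation": [0, 0, 0]}, {"grip": 165, "xyz": [0, -120, -180], "rotation": [0, 0, 0]}])

```text
time: 16.52
ee_pos: [0.428, -0.1734, 0.2043]
eef_rot: [0.926, 0.379, 0.0, -0.003]
ft_force: [0.6, 0.6, 0.0]
width: 0.0303
```

```bash
python3 - <<'E'
from carton import *
goal(np.r_[l2w(68.5,0),.017],44.5)
carton('n')
from lane import measure
measure()
E
```

```text
t 16.52 lane now [-95.   -0.2] z 0.2043 ang 44.5 F [0.6 0.6 0. ] w 0.0303
 xyz [ -0.4 164.4 186.5] rot [-0.3 -0.2  0. ]
side n 426 ctr [103.5  -0.8] size [50.8 73.5] yaw 0.1 x [ 78.7 128.7] y [-35.9  32.7]
scene n 318 ctr [101.   -1.4] size [71.9 50.1] yaw -0.1 x [ 76.6 125.9] y [-35.7  34.1]
side Linner 69 ang -47.03 Y of line at X=.065 0.053 sd 0.0015
side Router 155 ang -45.13 Y of line at X=.065 -0.0552 sd 0.0036
side Ltop 179 X pct [-0.0067 -0.0062 -0.0032  0.003 ] Y pct [0.051  0.0588 0.0665] z 0.0227
side Rtop 280 X pct [-0.0064 -0.0046 -0.0014  0.0083] Y pct [-0.0567 -0.0507 -0.0402] z 0.0226
stopface 96 [0.1021 0.1375 0.1422]
scene Linner 68 ang -43.63 Y of line at X=.065 0.0535 sd 0.0015
scene Router 149 ang -45.68 Y of line at X=.065 -0.0543 sd 0.003
scene Ltop 115 X pct [-0.0101 -0.0097 -0.0072 -0.0018] Y pct [0.0515 0.0572 0.067 ] z 0.0229
scene Rtop 230 X pct [-0.01   -0.0078 -0.005   0.0034] Y pct [-0.0566 -0.0506 -0.0364] z 0.0227
stopface 56 [0.1049 0.1361 0.141 ]
```

View pics/n_side.png

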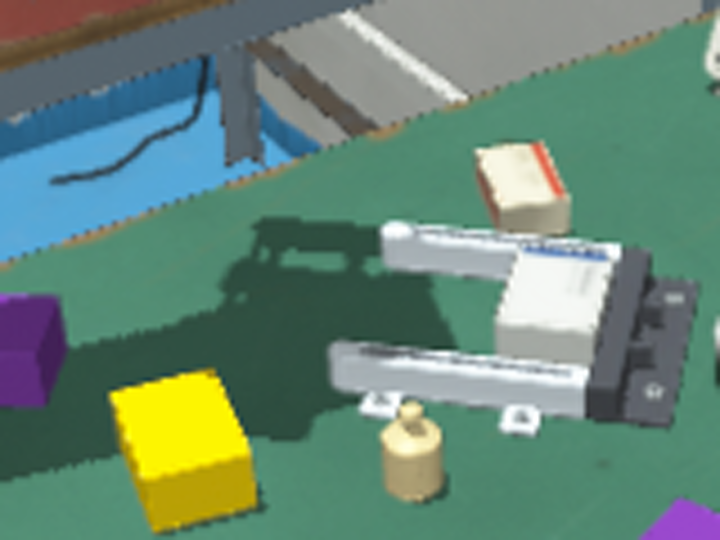

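View pics/n_scene.png

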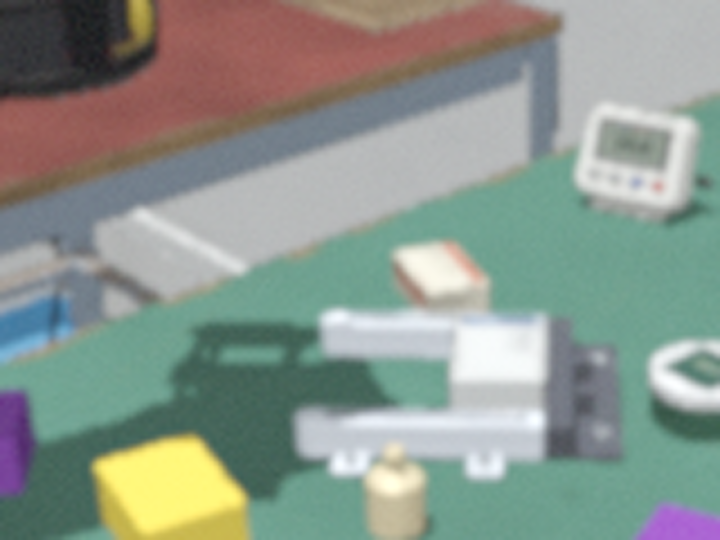

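```bash
python3 -c "
from bench import r
print(r.close_job())"
```

```text
the job is handed in; nothing more can be done
None
```

The white, blue-banded carton now sits square against the end stop, and I've handed the job in at about 17 s of the 59 s allowed.

I pushed it about 22 mm sideways onto the lane's centre line with nearly closed fingers. Then I pushed it from behind with both fingers, down the lane. At the end I took small steps until the tool stopped moving, with the force up from about 3 N to 10–14 N. I then backed straight out and lifted clear.

**Final checks:**
- **Fit:** yaw is within 0.1° in both views, and the carton is about 1 mm off the centre line. That leaves roughly 12 mm clear of each rail, and I could see no gap at the stop.
- **Surroundings:** the rails' outer and top edges measured within about 1 mm of where they started. In the last pictures the neighbouring things looked unmoved. The gripper was well clear, with its fingertips about 0.2 m above the table.

**Disagreements:**
- **Distance down the lane:** the carton's centre measured x = 103.5 mm from one camera and 101 mm from the other, against the nominal 105 mm. I put this down to camera calibration and to where I placed the lane's mouth, because the tool would not move further when I commanded another 1–1.5 mm.
- **Left rail angle:** the last fit disagreed between the cameras (−47.0° and −43.6°). The carton hid about half of that rail's inner face, so I did not rely on it.

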